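Start the cook timers, slowest dish first

TASK

Start three of the cook timers by the grill, slowest dish first: with the fingertips press down the blue cap, then the yellow cap, then the red cap, each lightly until it stays down at its stop or close to it. Leave the green timer unpressed, do not lift, shove or tip any timer, do not disturb anything else on the trolley, and finish clear of everything.

Things in the scene. Friction and masses are not known exactly. Their poses are not given: they have to be found in the camera images.
- blue_timer: Grey round cook timer (68 mm across, body 28 mm high, 220 g, loose, on a flat foot) with a coloured ring and a small dark window on its side, and a round blue push cap on top (40 mm across, standing 16 mm above the body when up, so 44 mm over what the timer stands on). Origin: centre of the underside, z up. It stands on the trolley top; the blue, yellow and green timers swap places from run to run.
- blue_top (a point): Centre of the flat top face of the blue cap; it goes down with the cap.
- blue_cap (a joint): How far the blue cap is pressed down: 0 up, 0.010 m at its hard stop, when it still stands 6 mm above the timer's body. Moves straight down against about 2.5 N and stays where it is left; it does not spring back. The timer starts once its cap is 6 mm down; all the way to the stop is fine too.
- yellow_timer: Grey round cook timer (68 mm across, body 28 mm high, 220 g, loose, on a flat foot) with a coloured ring and a small dark window on its side, and a round yellow push cap on top (40 mm across, standing 16 mm above the body when up, so 44 mm over what the timer stands on). Origin: centre of the underside, z up. It stands on the trolley top; the blue, yellow and green timers swap places from run to run.
- yellow_top (a point): Centre of the flat top face of the yellow cap; it goes down with the cap.
- yellow_cap (a joint): How far the yellow cap is pressed down: 0 up, 0.010 m at its hard stop, when it still stands 6 mm above the timer's body. Moves straight down against about 2.5 N and stays where it is left; it does not spring back. The timer starts once its cap is 6 mm down; all the way to the stop is fine too.
- red_timer: Grey round cook timer (68 mm across, body 28 mm high, 220 g, loose, on a flat foot) with a coloured ring and a small dark window on its side, and a round red push cap on top (40 mm across, standing 16 mm above the body when up, so 44 mm over what the timer stands on). Origin: centre of the underside, z up. It stands on the wooden board.
- red_top (a point): Centre of the flat top face of the red cap; it goes down with the cap.
- red_cap (a joint): How far the red cap is pressed down: 0 up, 0.010 m at its hard stop, when it still stands 6 mm above the timer's body. Moves straight down against about 2.5 N and stays where it is left; it does not spring back. The timer starts once its cap is 6 mm down; all the way to the stop is fine too.
- green_timer: Grey round cook timer (68 mm across, body 28 mm high, 220 g, loose, on a flat foot) with a coloured ring and a small dark window on its side, and a round green push cap on top (40 mm across, standing 16 mm above the body when up, so 44 mm over what the timer stands on). Origin: centre of the underside, z up. It stands on the trolley top and is not to be started.
- green_top (a point): Centre of the flat top face of the green cap; it goes down with the cap.
- green_cap (a joint): How far the green cap is pressed down: 0 up, 0.010 m at its hard stop, when it still stands 6 mm above the timer's body. Moves straight down against about 2.5 N and stays where it is left; it does not spring back. Any press counts as starting it.
- board: Fixed wooden board, 140 x 180 mm, 25 mm thick, that carries the red timer. Origin: centre of the underside.
- salt: Loose dark wooden salt cellar, 70 mm across, 60 mm high with its swivel lid (which can overhang sideways by up to 30 mm). Origin: centre of the underside.
- corkscrew: Loose chrome corkscrew with two side levers, standing, 151 mm high, up to 82 mm wide. Origin: centre of the underside.
- plate0: Melamine plate, 180 mm across, number 1 from the bottom of a loose stack of three (stack 38 mm high). Origin: centre of its underside.
- plate1: Melamine plate, 180 mm across, number 2 from the bottom of a loose stack of three (stack 38 mm high). Origin: centre of its underside.
- plate2: Melamine plate, 180 mm across, number 3 from the bottom of a loose stack of three (stack 38 mm high). Origin: centre of its underside.
- carafe: Loose empty clear glass carafe, 96 mm across, 200 mm high. Origin: centre of the underside.
- chest_drawer0_handle (a point): Bar handle of the cutlery drawer in the low chest (110 mm high) at the left edge; the drawer stands partly open towards the robot.
Not all that is in view belongs to the job. What is shaped like the red_timer but orange or turquoise is not meant.

How it is judged (in metres and radians):
On the way, in this order (a step that is already met when the one before it is completed fails the run):
1. the blue cap is pressed down (value of joint blue_cap above 0.006 m), for 0.2 s.
2. the yellow cap is pressed down (value of joint yellow_cap above 0.006 m), for 0.2 s.
3. the red cap is pressed down (value of joint red_cap above 0.006 m), for 0.2 s.
At the end, for the whole second after the job is handed in: The blue, yellow and red caps are each at least 6 mm down, the green cap is still up (less than 2 mm down), all four timers stand upright and at rest within 15 mm of where they began, and the salt cellar, corkscrew, plates, carafe and drawer are within 20 mm of where they began and upright (value of joint each of blue_cap, yellow_cap, red_cap above 0.006 m and value of joint green_cap below 0.002 m and distance of each of blue_timer, yellow_timer, red_timer, green_timer from where it was at the start of the episode below 0.015 m and angle between each of blue_timer, yellow_timer, red_timer, green_timer's own z axis and vertical below 0.1 rad and linear speed of each of blue_timer, yellow_timer, red_timer, green_timer below 0.02 m/s and distance of each of salt, corkscrew, plate0, plate1, plate2, carafe, chest_drawer0_handle from where it was at the start of the episode below 0.02 m and angle between each of salt, corkscrew, carafe's own z axis and vertical below 0.15 rad); the robot touches nothing.
It fails at once if a timer is started out of order (yellow before blue, or red before yellow) ((value of joint yellow_cap above 0.005 m and value of joint blue_cap below 0.005 m) or (value of joint red_cap above 0.005 m and value of joint yellow_cap below 0.005 m)).
It fails at once if the green cap is pressed (value of joint green_cap above 0.003 m).
It fails at once if a timer is pushed harder than a light press (over 25 N) (contact force between any of the arm, the fingers and blue_timer above 25 N or contact force between any of the arm, the fingers and yellow_timer above 25 N or contact force between any of the arm, the fingers and red_timer above 25 N or contact force between any of the arm, the fingers and green_timer above 25 N).
It fails at once if a timer is lifted, carried or shoved (over 20 mm), or tipped (distance of any of blue_timer, yellow_timer, red_timer, green_timer from where it was at the start of the episode above 0.02 m or angle between any of blue_timer, yellow_timer, red_timer, green_timer's own z axis and vertical above 0.3 rad).
It fails at once if something else on the trolley is moved more than 25 mm or tipped (distance of any of salt, corkscrew, plate0, plate1, plate2, carafe, chest_drawer0_handle from where it was at the start of the episode above 0.025 m or angle between any of salt, corkscrew, carafe's own z axis and vertical above 0.3 rad).
It also fails if it takes over 54 s, if anything falls off the work surface, if the arm or the gripper's body presses on something with over 40 N, if the wrist force passes 120 N, or if a joint passes its speed limit or range.

ROBOT

A 6-joint arm with a two-finger parallel gripper is mounted at the origin on the work surface. World frame = base frame: x ahead of the robot, y to its left, z up, the work surface at z = 0. Lengths are in mm, angles in rad, forces in N, time in s.
With the tool pointing down it reaches from about 325 to 875 mm from the base axis. Payload 4.4 kg.
Tool frame: the origin (TCP) lies at the very end of the fingers, on their centre line; the grasp point (between the pads) lies behind it (robot.grasp_offset is the x of the grasp point in the tool frame, in mm); x points along the fingers, y is the direction in which the jaws open and shut, and the axes are right-handed (so a half turn about x gives the same grasp; the last joint's range is limited). The gripper opens to 85 mm and grips with 20 to 120 N. Pads are 22 mm wide; open, the fingers measure 114 mm over their backs; the gripper's body (76 mm by 85 mm) begins 54 mm behind the grasp point. The pads swing forward as they close: fully open they stand 13 mm farther back than shut.
Start: joints at [-1.302, 0.207, 1.542, -0, 1.393, -0.15], TCP at [233.82, -525.315, 231.282] pointing down, gripper open.
Joint ranges: [-2.73, 2.73], [-0.86, 2.22], [0.23, 2.46], [-1.11, 4.25], [0.08, 2.63], [-2.82, 2.82]. Speed limits (rad/s): [2.79, 2.79, 3.14, 3.14, 3.14, 3.14].

INTERFACE

Orientations are given as a unit quaternion [w, x, y, z].
In Python, from station import monitor, eyes, workorder, robot gives the robot as it stands.
- The arm moves only by the shell command python3 -m crank 'ROWS' [FORCE]. ROWS is JSON, a list of rows, each an object of numbers: "dx", "dy", "dz": the shift along the world's x, y, z normalised to -1 to 1, where 1 is 0.4 m; "rx", "ry", "rz": the turn, a rotation vector about the world's x, y, z normalised to -1 to 1, where 1 is pi/2 rad; "fingers": the finger opening in mm, from 0 to 85.4. In form: [{"dx": .., "dy": .., "dz": .., "rx": .., "ry": .., "rz": .., "fingers": ..}, ...]. A call has 1 to 20 rows; each row is the pose to reach, as a shift and turn from the pose commanded when the call began; what a row does not reach only later rows make up. A row lasts 1/12 s, in which the tool goes at most 41.7 mm and 7.16 degrees, less where a joint would pass 70% of its speed; a pose out of reach is approached as far as the arm can. A call with a number of a shift or a turn outside -1 to 1 is refused whole. A call with a gripper value outside its range is refused whole. The fingers move at their own pace and stop on an object; FORCE is the grip in N (left out, the last holds). Time passes only in rows, so rows that repeat a pose let the fingers close. It gives the time, the measured TCP pose, the force and the opening at its end, in the units of the state.
- monitor.observe(): the state, without advancing time (a new reading comes with each control period).
- eyes.read_camera(name): name is "scene" or "top"; returns the picture (400x640x3 uint8, red, green, blue); there is no depth.
- eyes.camera_params(name): a dict with "fx", "fy", "cx", "cy" (pixels), "eye" and "orientation" of the camera in the world. Camera axes: x right, y up, looking along -z (the intrinsics and any distortion apply to the point x, -y, -z); pixel columns grow to the right and rows downward; lengths in mm; the calibration is good to about 2 mm. A picture is of the moment at which its call begins. camera_params takes no time and is no camera call.
- workorder.close_job(): hands the job in, once; it reports no verdict.
The state is a dict: "time": time; "q": joint angles; "dq": joint speeds; "joint_efforts": joint torques, N m; "ee_pos": TCP position; "tcp_rot": TCP orientation; "force": force on the tool from outside, world axes, zero at the start; "wrist_torque": the same for the moment, N m; "grip_width": opening from 0.0 (shut) to 1.0 (fully open).
Only numpy, scipy, OpenCV 4.12 (cv2) and the standard library are available. Lean on these libraries where they do the work, as an engineer would, in place of code of your own. Each camera call takes 0.05 s, during which the arm holds its last target.

## Working session

There is one attempt and no reset: what is moved stays moved. The work goes in short steps, Python scripts to look and compute and a shell command to move; the robot and the scene stay as the last step left them, time stands still between calls to the robot, and variables do not carry over. Pictures are saved under pics/ and viewed, and the job is handed in when it is done.

```bash
ls; mkdir -p pics
python3 - <<'E'
from station import monitor, eyes, workorder, robot
import cv2
print(monitor.observe()); print(robot.grasp_offset)
for n in("scene","top"):
    p=eyes.camera_params(n);print(n,p)
    im=eyes.read_camera(n);cv2.imwrite(f"pics/{n}0.png",im[:,:,::-1])
E
```

```text
pics
{'time': 0.0, 'q': array([-1.30251728e+00,  2.07464697e-01,  1.54299309e+00, -4.16372602e-05,
        1.39349839e+00, -1.50503439e-01]), 'dq': array([-2.69172957e-04, -5.79901280e-04, -1.81309542e-03,  7.15462491e-04,
       -1.66604033e-03, -2.07588612e-06]), 'joint_efforts': array([ 1.19000892e-03, -3.83026743e+01, -2.91599035e+01, -2.43107770e-04,
        1.04074224e-02,  6.23761437e-06]), 'ee_pos': array([ 233.59015921, -524.56317906,  230.08183457]), 'tcp_rot': array([-0.14615151, -0.69159723, -0.14781816,  0.69172451]), 'force': array([ 0.73613219, -0.76704526,  0.03965285]), 'wrist_torque': array([ 0.01169623,  0.01741561, -0.02464467]), 'grip_width': 0.9992615767907088}
-18.700000000000003
scene {'fx': 460.9523623149498, 'fy': 460.9523623149498, 'cx': 324.60355552881674, 'cy': 200.13274581713523, 'eye': array([1120.34710027, -644.1637732 , 1063.10599315]), 'orientation': array([0.88140273, 0.35174853, 0.10912071, 0.29579533])}
top {'fx': 480.02859096745436, 'fy': 480.02859096745436, 'cx': 319.29140276584525, 'cy': 197.26501664947747, 'eye': array([ 406.08035492,   86.58290525, 1799.03701082]), 'orientation': array([ 0.70872381,  0.03916221, -0.04130973, -0.70318588])}
```

View pics/scene0.png

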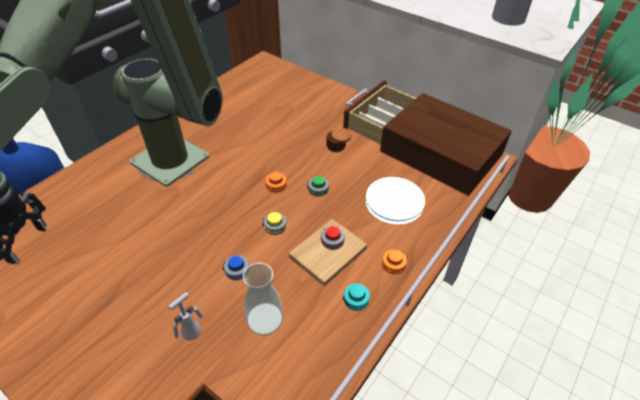

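View pics/top0.png

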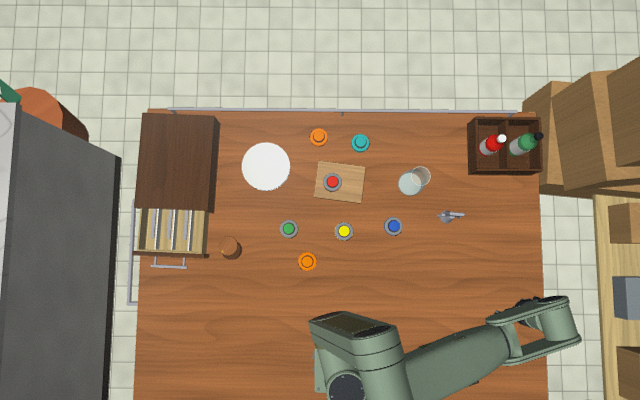

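The top view shows the blue cap at (393,226), yellow at (344,231), green at (289,229) and red on the board at (332,182). Possible mistakes for red are orange at (319,136) and (307,262), and turquoise at (360,143). The carafe is at about (412,182) and the corkscrew at (450,216). I'll check this in a close crop and measure.

```bash
cat > h.py <<'E'
import numpy as np, cv2
from scipy.spatial.transform import Rotation as R
from station import eyes
def cam(n):
    p=eyes.camera_params(n);w,x,y,z=p['orientation'];return p,R.from_quat([x,y,z,w]).as_matrix()
def at_z(n,u,v,z):
    p,M=cam(n);d=M@np.array([(u-p['cx'])/p['fx'],-(v-p['cy'])/p['fy'],-1]);e=np.array(p['eye'])
    return e+d*(z-e[2])/d[2]
def proj(n,P):
    p,M=cam(n);c=M.T@(np.array(P)-p['eye']);return p['cx']+p['fx']*c[0]/-c[2],p['cy']-p['fy']*c[1]/-c[2]
E
python3 - <<'E'
from h import *
t=cv2.imread('pics/top0.png');s=cv2.imread('pics/scene0.png')
def blob(im,u,v,z):
    h=cv2.cvtColor(im,cv2.COLOR_BGR2HSV)
    c=h[int(v),int(u)].astype(int)
    H=h.astype(int);d=abs(H[:,:,0]-c[0]);d=np.minimum(d,180-d)
    m=((d<8)&(H[:,:,1]>190)&(H[:,:,2]>60)).astype(np.uint8)
    n,l,st,ce=cv2.connectedComponentsWithStats(m)
    k=l[int(v),int(u)];return ce[k],st[k]
for n,tp,sp,z in(("blue",(393,226),(236,264),44),("yellow",(344,231),(275,219),44),("green",(289,229),(319,183),44),("red",(332,182),(333,233),69)):
    a,sa=blob(t,*tp,z);b,sb=blob(s,*sp,z)
    print(n,a.round(1),sa[2:],at_z('top',*a,z).round(1),'|',b.round(1),sb[2:],at_z('scene',*b,z).round(1))
cv2.imwrite('pics/c1.png',np.vstack([cv2.resize(t[120:280,220:480],None,fx=3,fy=3,interpolation=cv2.INTER_CUBIC)]))
cv2.imwrite('pics/c2.png',cv2.resize(s[150:350,150:420],None,fx=2.9,fy=2.9,interpolation=cv2.INTER_CUBIC))
E
```

```text
blue [319.5 199.5] [   640    400 255998] [598.5  81.2  44. ] | [235.3 262.7] [ 14  12 124] [ 508.1 -197.8   44. ]
yellow [343.5 230.5] [10 10 88] [485.4  -7.3  44. ] | [319.5 199.5] [   640    400 256000] [546.5 125.4  44. ]
green [319.5 199.5] [   640    400 256000] [598.5  81.2  44. ] | [319.5 199.5] [   640    400 256000] [546.5 125.4  44. ]
red [332.2 181.1] [10 11 85] [663.7  35.6  69. ] | [332.3 233. ] [ 12  12 113] [666.   26.5  69. ]
```

View pics/c1.png

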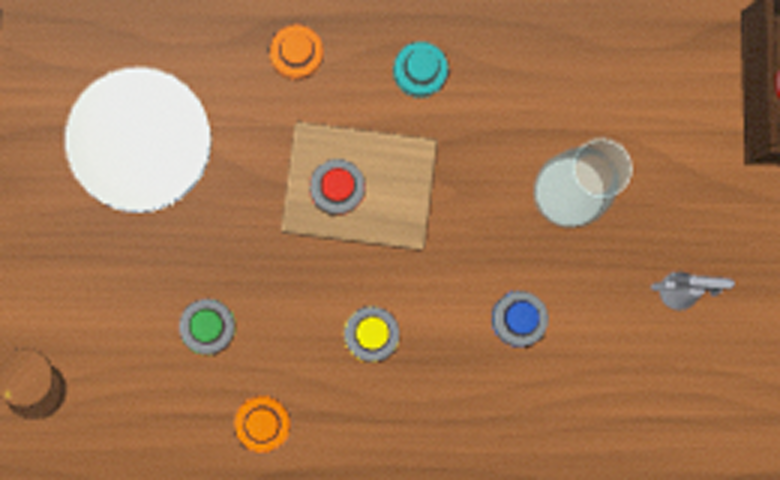

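View pics/c2.png

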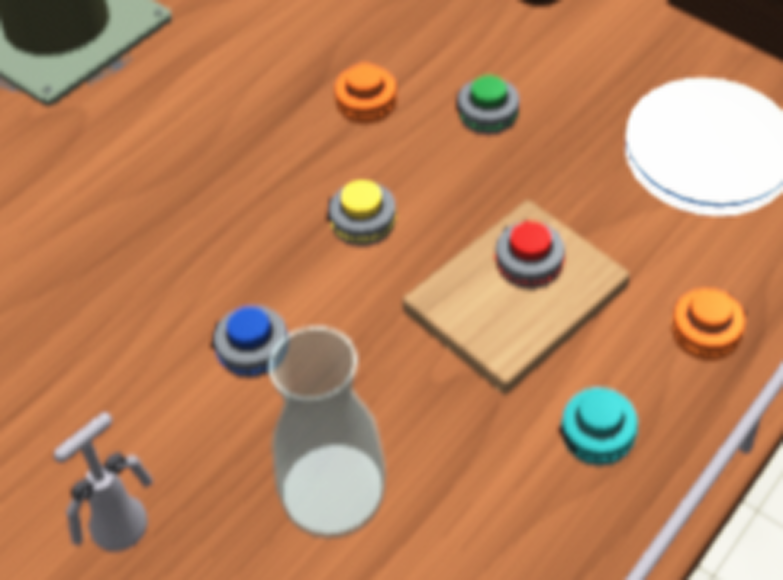

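Both crops agree with the description. Red is the grey-bodied timer on the board, and the look-alikes are all one colour with no board under them. I'll measure all caps in both views and compare.

Run:
```python
from h import *
T=dict(blue=(393.7,225.7),yellow=(343.6,230.6),green=(288.3,228.3),red=(332.3,181.2))
S=dict(blue=(235.4,262.6),yellow=(274.1,217.9),green=(318.3,181),red=(332.3,232.7))
for n in T:
    z=69 if n=='red' else 44
    a=at_z('top',*T[n],z);b=at_z('scene',*S[n],z)
    print(n,a.round(1),b.round(1),(b-a).round(1)[:2],'proj a in scene',np.round(proj('scene',a),1))
    # triangulate
    A=[];B=[]
    for c,px in(('top',T[n]),('scene',S[n])):
        e=np.array(cam(c)[0]['eye']);d=at_z(c,*px,0)-e;d/=np.linalg.norm(d);Q=np.eye(3)-np.outer(d,d);A.append(Q);B.append(Q@e)
    x=np.linalg.solve(sum(A),sum(B));print('   tri',x.round(1),'resid',np.linalg.norm(A[0]@x-B[0]).round(1))
for c in('carafe','x'):pass
print('carafe base',at_z('top',409.5,183,0)); print('board corners',[at_z('top',*q,25)[:2].round(0) for q in((318.3,161.3),(365,167.3),(361,202.5),(314.3,197.3))])
print('corkscrew',at_z('top',447,217,0),'plate',at_z('top',266,166.5,35),'salt',at_z('top',231,248,50))
print('tools in cams',proj('top',(233.6,-524.6,230)),proj('scene',(233.6,-524.6,230)),'base',proj('scene',(0,0,0)))
```

```text
blue [ 504.3 -190.9   44. ] [ 508.3 -197.4   44. ] [ 3.9 -6.5] proj a in scene [236.  260.3]
   tri [ 504.1 -193.    35.7] resid 1.1
yellow [485.   -7.7  44. ] [486.  -14.4  44. ] [ 1.  -6.7] proj a in scene [275.3 216.4]
   tri [483.8  -9.4  38.2] resid 2.0
green [491.8 194.3  44. ] [495.  186.9  44. ] [ 3.2 -7.4] proj a in scene [318.9 179.3]
   tri [491.3 194.   36.5] resid 1.2
red [663.2  35.2  69. ] [665.2  27.3  69. ] [ 2.  -7.9] proj a in scene [333.4 230.6]
   tri [663.   33.8  61.3] resid 1.8
carafe base [ 668.96889448 -259.34786086    0.        ]
board corners [array([745.,  87.]), array([723., -88.]), array([591., -73.]), array([609., 101.])]
corkscrew [ 541.05458244 -398.59386931    0.        ] plate [721.57352338 281.36051173  35.        ] salt [418.6322499  400.33504521  50.        ]
tools in cams (np.float64(507.5785940708291), np.float64(307.7030174330712)) (np.float64(32.40779601676036), np.float64(248.08260442328424)) base (np.float64(170.38729366248168), np.float64(158.62148153810767))
```

The two views differ by a steady 7 mm or so, and both put the caps at about the right height. I'll go above blue with the fingers shut, then use the fingertip itself to settle the offset. The path at z of about 230 keeps clear of the corkscrew and carafe.

```bash
python3 -m crank '[{"dx":0.68,"dy":0.83,"dz":0,"fingers":0},{"dx":0.68,"dy":0.83,"dz":0,"fingers":0},{"dx":0.68,"dy":0.83,"dz":0,"fingers":0},{"dx":0.68,"dy":0.83,"dz":0,"fingers":0},{"dx":0.68,"dy":0.83,"dz":0,"fingers":0},{"dx":0.68,"dy":0.83,"dz":0,"fingers":0},{"dx":0.68,"dy":0.83,"dz":0,"fingers":0},{"dx":0.68,"dy":0.83,"dz":0,"fingers":0},{"dx":0.68,"dy":0.83,"dz":0,"fingers":0},{"dx":0.68,"dy":0.83,"dz":0,"fingers":0},{"dx":0.68,"dy":0.83,"dz":0,"fingers":0},{"dx":0.68,"dy":0.83,"dz":0,"fingers":0},{"dx":0.68,"dy":0.83,"dz":-0.1,"fingers":0},{"dx":0.68,"dy":0.83,"dz":-0.2,"fingers":0},{"dx":0.68,"dy":0.83,"dz":-0.3,"fingers":0},{"dx":0.68,"dy":0.83,"dz":-0.35,"fingers":0},{"dx":0.68,"dy":0.83,"dz":-0.35,"fingers":0}]' 20
python3 - <<'E'
from h import *
from station import monitor
o=monitor.observe();print(o['ee_pos'],o['tcp_rot'],o['force'],o['grip_width'])
w,x,y,z=o['tcp_rot'];print(R.from_quat([x,y,z,w]).as_matrix().round(3))
P=o['ee_pos']
for n in('scene','top'):
    im=eyes.read_camera(n)[:,:,::-1];u,v=proj(n,P);print(n,u,v)
    im=im.copy();a,b=int(u)-50,int(v)-40;c=cv2.resize(im[b:b+80,a:a+100],None,fx=7,fy=7,interpolation=cv2.INTER_CUBIC)
    print(a,b);cv2.imwrite(f'pics/{n}1.png',c)
E
```

```text
[ 233.60235806 -524.64013273  230.22017753] [-0.14623705 -0.69160699 -0.14773827  0.69171374] [-0.49005013  0.46711036  0.08234336] 0.999176018797941
[[-0.001  0.407 -0.914]
 [ 0.002 -0.914 -0.407]
 [-1.    -0.002 -0.   ]]
scene 32.34724658387222 248.0344662572068$[0]: bad value
Traceback (most recent call last):
cv2.error: OpenCV(4.12.0) /io/opencv/modules/imgproc/src/resize.cpp:4208: error: (-215:Assertion failed) !ssize.empty() in function 'resize'
```

```bash
python3 -m crank '[{"dx":0.1,"dy":0.12,"dz":0,"rx":0,"ry":0,"rz":0,"fingers":0}]' 20; python3 -m crank '[{"dx":0.0,"dy":0.0,"dz":0,"rx":0,"ry":0,"rz":0,"fingers":0}]'
```

```text
time: 0.23
ee_pos: [257.1, -497.4, 230.9]
tcp_rot: [-0.146, -0.691, -0.144, 0.693]
force: [1.2, -0.6, 0.6]
grip_width: 0.883
time: 0.32
ee_pos: [263.1, -489.1, 230.4]
tcp_rot: [0.146, 0.693, 0.15, -0.69]
force: [-0.1, 0.1, 0.1]
grip_width: 0.752
```

```bash
python3 -m crank '[{"dx":0.61,"dy":0.74,"dz":0,"rx":0,"ry":0,"rz":0,"fingers":0},{"dx":0.61,"dy":0.74,"dz":0,"rx":0,"ry":0,"rz":0,"fingers":0},{"dx":0.61,"dy":0.74,"dz":0,"rx":0,"ry":0,"rz":0,"fingers":0},{"dx":0.61,"dy":0.74,"dz":0,"rx":0,"ry":0,"rz":0,"fingers":0},{"dx":0.61,"dy":0.74,"dz":0,"rx":0,"ry":0,"rz":0,"fingers":0},{"dx":0.61,"dy":0.74,"dz":0,"rx":0,"ry":0,"rz":0,"fingers":0},{"dx":0.61,"dy":0.74,"dz":0,"rx":0,"ry":0,"rz":0,"fingers":0},{"dx":0.61,"dy":0.74,"dz":0,"rx":0,"ry":0,"rz":0,"fingers":0},{"dx":0.61,"dy":0.74,"dz":0,"rx":0,"ry":0,"rz":0,"fingers":0},{"dx":0.61,"dy":0.74,"dz":0,"rx":0,"ry":0,"rz":0,"fingers":0},{"dx":0.61,"dy":0.74,"dz":0,"rx":0,"ry":0,"rz":0,"fingers":0},{"dx":0.61,"dy":0.74,"dz":0,"rx":0,"ry":0,"rz":0,"fingers":0},{"dx":0.61,"dy":0.74,"dz":-0.1,"rx":0,"ry":0,"rz":0,"fingers":0},{"dx":0.61,"dy":0.74,"dz":-0.2,"rx":0,"ry":0,"rz":0,"fingers":0},{"dx":0.61,"dy":0.74,"dz":-0.3,"rx":0,"ry":0,"rz":0,"fingers":0},{"dx":0.61,"dy":0.74,"dz":-0.35,"rx":0,"ry":0,"rz":0,"fingers":0},{"dx":0.61,"dy":0.74,"dz":-0.35,"rx":0,"ry":0,"rz":0,"fingers":0}]' 20
python3 - <<'E'
from h import *
from station import monitor
o=monitor.observe();print(o['ee_pos'],o['tcp_rot'],o['force'],o['grip_width'])
P=o['ee_pos']
for n in('scene','top'):
    im=eyes.read_camera(n)[:,:,::-1];u,v=proj(n,P);print(n,u,v)
    im=im.copy();a,b=int(u)-50,int(v)-40;c=cv2.resize(im[b:b+80,a:a+100],None,fx=7,fy=7,interpolation=cv2.INTER_CUBIC)
    print(a,b);cv2.imwrite(f'pics/{n}1.png',c)
E
```

```text
time: 1.73
ee_pos: [498.5, -196.5, 85.2]
tcp_rot: [-0.143, -0.688, -0.149, 0.695]
force: [-0.8, 0.6, -0.7]
grip_width: 0.003
[ 498.49656088 -196.52806489   85.20917072] [-0.14294058 -0.68825776 -0.1489479   0.69547377] [-0.77987227  0.57905197 -0.71146199] 0.0034264112799349783
scene 230.97611122830153 251.33401321304336
180 211
top 397.1083001846915 226.71469578182396
347 186
```

View pics/scene1.png

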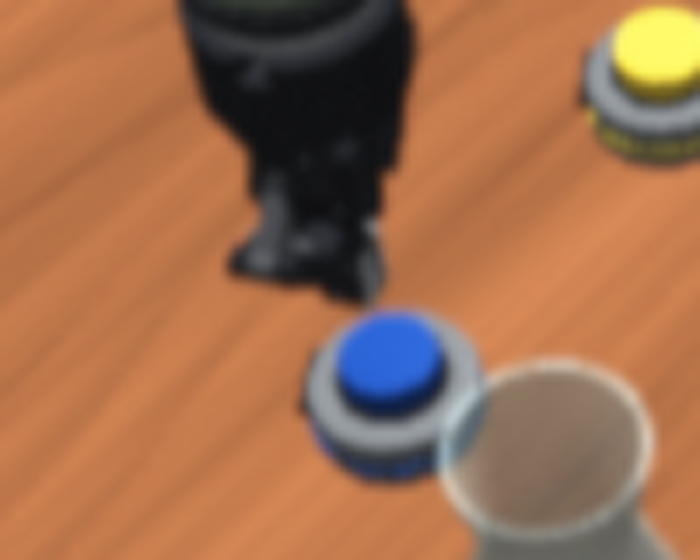

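View pics/top1.png

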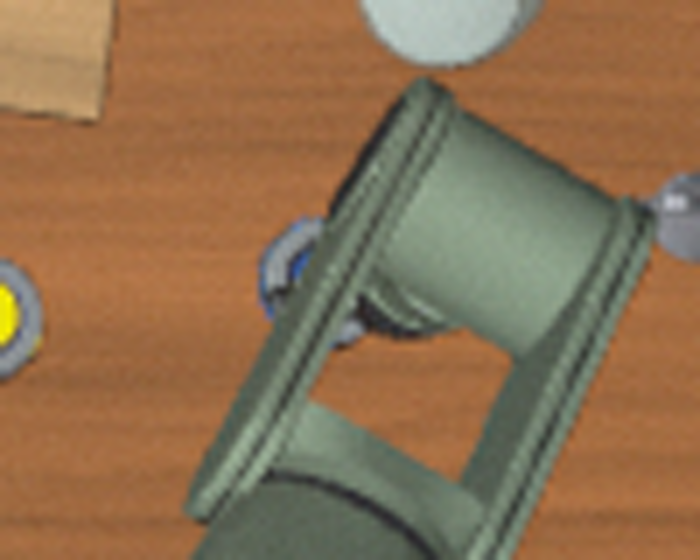

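The tip is just left of and above the blue cap in the scene view, with its centre at about crop (310,285) and the prediction at (357,282). The arm may not have settled, so I'll observe again.

```bash
python3 -m crank '[{"dx":0,"dy":0.0,"dz":0,"rx":0,"ry":0,"rz":0,"fingers":0},{"dx":0,"dy":0.0,"dz":0,"rx":0,"ry":0,"rz":0,"fingers":0},{"dx":0,"dy":0.0,"dz":0,"rx":0,"ry":0,"rz":0,"fingers":0}]' 20
python3 - <<'E'
from h import *
from station import monitor
o=monitor.observe();print(o['ee_pos'],o['tcp_rot'],o['force'],o['grip_width'])
w,x,y,z=o['tcp_rot'];M=R.from_quat([x,y,z,w]).as_matrix()
P=o['ee_pos']
for n in('scene',):
    im=eyes.read_camera(n)[:,:,::-1];u,v=proj(n,P);print(n,u,v)
    im=im.copy();a,b=int(u)-40,int(v)-50;c=cv2.resize(im[b:b+75,a:a+100],None,fx=8,fy=8,interpolation=cv2.INTER_CUBIC)
    for q,col in((P,(0,255,0)),(P+M@[0,14,0],(255,255,0)),(P-M@[0,14,0],(255,255,0)),(P+M@[0,0,11],(0,255,255)),(P-M@[0,0,11],(0,255,255)),(P-M@[60,0,0],(0,255,0))):
        u,v=proj(n,q);cv2.circle(c,(int((u-a+.5)*8),int((v-b+.5)*8)),4,col,1)
    print(a,b);cv2.imwrite(f'pics/{n}2.png',c)
E
```

```text
time: 2.08
ee_pos: [506.0, -198.6, 93.8]
tcp_rot: [0.148, 0.693, 0.146, -0.69]
force: [-0.6, -0.3, -0.2]
grip_width: 0.002
[ 506.03776483 -198.62590584   93.76118716] [ 0.14799076  0.69292351  0.14567005 -0.69046071] [-0.64369193 -0.34531146 -0.24571154] 0.002297104825319867
scene 232.05393633857045 251.28298787051403
192 201
```

View pics/scene2.png

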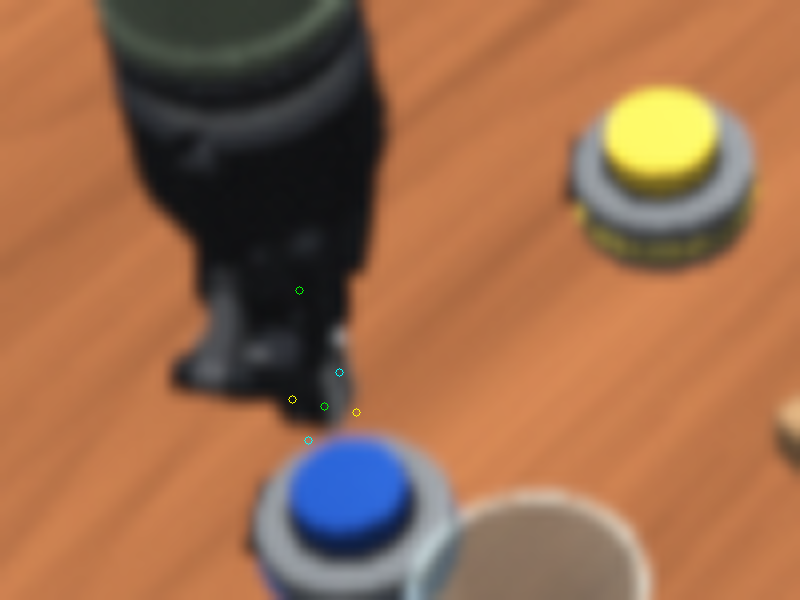

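Run:
```python
from h import *
im=eyes.read_camera('scene')[:,:,::-1].copy()
c=im[195:260,190:250].astype(float)/255
c=cv2.resize((np.clip(c,0,1)**0.45*255).astype(np.uint8),None,fx=9,fy=9,interpolation=cv2.INTER_CUBIC)
cv2.imwrite('pics/g3.png',c)
```

```text
(no output)
```

View pics/g3.png

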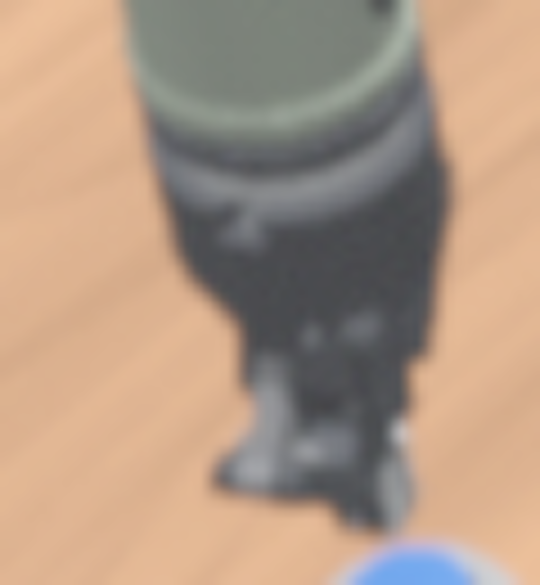

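The left blob is the near knuckle of the closed gripper. The true fingertip is at the lower right, crop (315,412) of scene2, within about 1 px of the projected TCP, so both cameras are good to a few mm. I'll use the average of the two views: blue (506,-194), yellow (485.5,-11), red (664,31.5). Now I'll shift over blue and go down to about 10 mm above it.

```bash
python3 -m crank '[{"dx":0.005,"dy":0.0075,"dz":0,"rx":0,"ry":0,"rz":0,"fingers":0},{"dx":0.005,"dy":0.0075,"dz":-0.05,"rx":0,"ry":0,"rz":0,"fingers":0},{"dx":0.005,"dy":0.0075,"dz":-0.095,"rx":0,"ry":0,"rz":0,"fingers":0},{"dx":0.005,"dy":0.0075,"dz":-0.095,"rx":0,"ry":0,"rz":0,"fingers":0},{"dx":0.005,"dy":0.0075,"dz":-0.095,"rx":0,"ry":0,"rz":0,"fingers":0},{"dx":0.005,"dy":0.0075,"dz":-0.095,"rx":0,"ry":0,"rz":0,"fingers":0}]' 20
python3 - <<'E'
from h import *
im=eyes.read_camera('scene')[:,:,::-1].copy()
c=im[210:285,190:290].astype(float)/255
c=cv2.resize((np.clip(c,0,1)**0.6*255).astype(np.uint8),None,fx=8,fy=8,interpolation=cv2.INTER_CUBIC)
cv2.imwrite('pics/g4.png',c)
from station import monitor
for i in range(3):
    o=monitor.observe();print(o['time'],o['ee_pos'],o['force'])
E
```

```text
time: 2.68
ee_pos: [507.1, -194.4, 54.0]
tcp_rot: [0.147, 0.692, 0.147, -0.691]
force: [-0.5, -0.3, 0.7]
grip_width: -0.0
2.7333 [ 507.45974763 -194.67430006   54.46485952] [-0.33199149  0.25403416 -0.30877715]
2.7333 [ 507.45974763 -194.67430006   54.46485952] [-0.33199149  0.25403416 -0.30877715]
2.7333 [ 507.45974763 -194.67430006   54.46485952] [-0.33199149  0.25403416 -0.30877715]
```

View pics/g4.png

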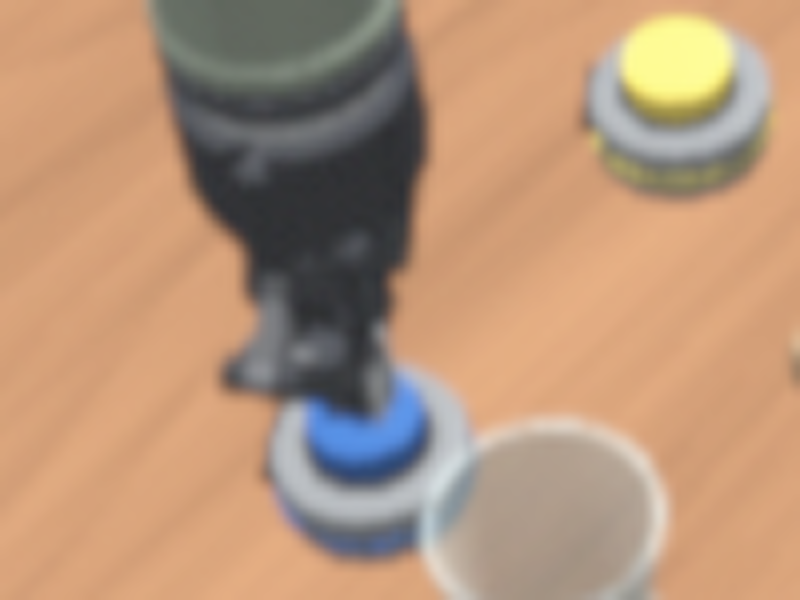

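The tip at (360,405) sits over the cap, whose centre is at (366,420), as expected for a 10 mm hover. I'll descend gently in steps and watch the force.

```bash
python3 -m crank '[{"dx":0,"dy":0,"dz":-0.01,"rx":0,"ry":0,"rz":0,"fingers":0},{"dx":0,"dy":0,"dz":-0.0175,"rx":0,"ry":0,"rz":0,"fingers":0},{"dx":0,"dy":0,"dz":-0.0225,"rx":0,"ry":0,"rz":0,"fingers":0},{"dx":0,"dy":0,"dz":-0.0275,"rx":0,"ry":0,"rz":0,"fingers":0},{"dx":0,"dy":0,"dz":-0.0275,"rx":0,"ry":0,"rz":0,"fingers":0},{"dx":0,"dy":0,"dz":-0.0275,"rx":0,"ry":0,"rz":0,"fingers":0}]' 20; python3 -m crank '[{"dx":0,"dy":0,"dz":-0.004,"rx":0,"ry":0,"rz":0,"fingers":0},{"dx":0,"dy":0,"dz":-0.0075,"rx":0,"ry":0,"rz":0,"fingers":0},{"dx":0,"dy":0,"dz":-0.0075,"rx":0,"ry":0,"rz":0,"fingers":0},{"dx":0,"dy":0,"dz":-0.0075,"rx":0,"ry":0,"rz":0,"fingers":0}]' 20
```

```text
time: 3.23
ee_pos: [506.5, -194.3, 42.2]
tcp_rot: [-0.147, -0.692, -0.147, 0.692]
force: [0.1, 1.2, 1.2]
grip_width: -0.004
time: 3.57
ee_pos: [506.5, -194.3, 39.2]
tcp_rot: [0.147, 0.692, 0.147, -0.692]
force: [-0.5, 0.5, 1.5]
grip_width: 0.0
```

```bash
python3 -m crank '[{"dx":0,"dy":0,"dz":-0.004,"rx":0,"ry":0,"rz":0,"fingers":0},{"dx":0,"dy":0,"dz":-0.0075,"rx":0,"ry":0,"rz":0,"fingers":0},{"dx":0,"dy":0,"dz":-0.0075,"rx":0,"ry":0,"rz":0,"fingers":0},{"dx":0,"dy":0,"dz":-0.0075,"rx":0,"ry":0,"rz":0,"fingers":0}]' 20;  python3 -m crank '[{"dx":0,"dy":0,"dz":-0.0025,"rx":0,"ry":0,"rz":0,"fingers":0},{"dx":0,"dy":0,"dz":-0.0025,"rx":0,"ry":0,"rz":0,"fingers":0},{"dx":0,"dy":0,"dz":-0.0025,"rx":0,"ry":0,"rz":0,"fingers":0}]' 20
python3 - <<'E'
from h import *
im=eyes.read_camera('scene')[:,:,::-1].copy()
c=im[210:285,190:290].astype(float)/255
c=cv2.resize((np.clip(c,0,1)**0.6*255).astype(np.uint8),None,fx=8,fy=8,interpolation=cv2.INTER_CUBIC)
cv2.imwrite('pics/g5.png',c)
E
```

```text
time: 3.9
ee_pos: [506.5, -194.3, 36.1]
tcp_rot: [0.147, 0.692, 0.147, -0.692]
force: [0.1, -0.5, 0.9]
grip_width: 0.0
time: 4.15
ee_pos: [506.5, -194.3, 35.2]
tcp_rot: [0.147, 0.692, 0.147, -0.692]
force: [-0.1, 0.8, 0.7]
grip_width: -0.0
```

View pics/g5.png

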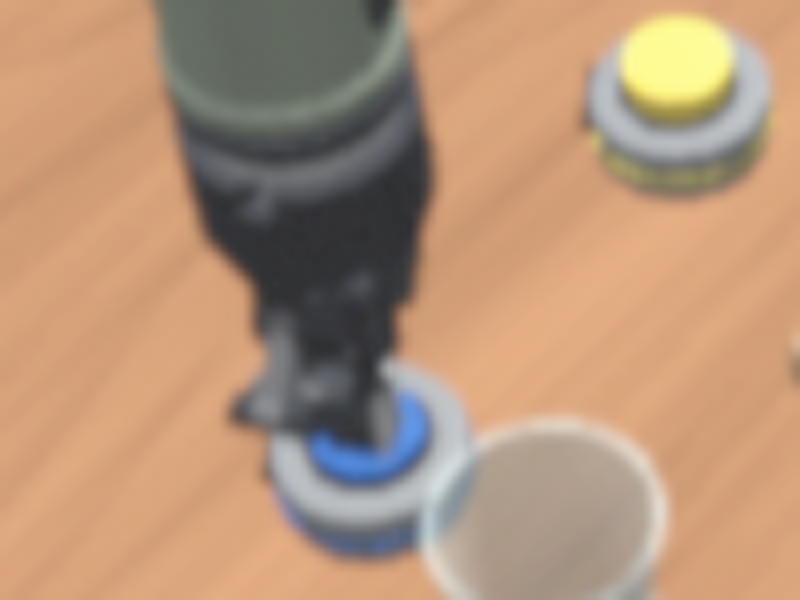

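The cap has visibly sunk and the force is low. I'll take one more small step, then lift and check the cap.

```bash
python3 -m crank '[{"dx":0,"dy":0,"dz":-0.0015,"rx":0,"ry":0,"rz":0,"fingers":0},{"dx":0,"dy":0,"dz":-0.0015,"rx":0,"ry":0,"rz":0,"fingers":0},{"dx":0,"dy":0,"dz":-0.0015,"rx":0,"ry":0,"rz":0,"fingers":0}]' 20; python3 -m crank '[{"dx":0,"dy":0,"dz":0.02,"rx":0,"ry":0,"rz":0,"fingers":0},{"dx":0,"dy":0,"dz":0.1,"rx":0,"ry":0,"rz":0,"fingers":0},{"dx":0,"dy":0,"dz":0.2,"rx":0,"ry":0,"rz":0,"fingers":0},{"dx":-0.05,"dy":0.2,"dz":0.25,"rx":0,"ry":0,"rz":0,"fingers":0},{"dx":-0.05,"dy":0.45,"dz":0.25,"rx":0,"ry":0,"rz":0,"fingers":0},{"dx":-0.05,"dy":0.45,"dz":0.25,"rx":0,"ry":0,"rz":0,"fingers":0},{"dx":-0.05,"dy":0.45,"dz":0.25,"rx":0,"ry":0,"rz":0,"fingers":0},{"dx":-0.05,"dy":0.458,"dz":0.25,"rx":0,"ry":0,"rz":0,"fingers":0},{"dx":-0.05,"dy":0.458,"dz":0.25,"rx":0,"ry":0,"rz":0,"fingers":0},{"dx":-0.05,"dy":0.458,"dz":0.25,"rx":0,"ry":0,"rz":0,"fingers":0},{"dx":-0.05,"dy":0.458,"dz":0.25,"rx":0,"ry":0,"rz":0,"fingers":0}]' 20
python3 - <<'E'
from h import *
for n,b,a in(('scene',180,190),('top',195,320)):
    im=eyes.read_camera(n)[:,:,::-1].copy()
    cv2.imwrite(f'pics/{n}_full6.png',im)
    c=im[b:b+100,a:a+130]
    c=cv2.resize(c,None,fx=6,fy=6,interpolation=cv2.INTER_CUBIC)
    cv2.imwrite(f'pics/{n}6.png',c)
E
```

```text
time: 4.45
ee_pos: [506.5, -194.3, 34.7]
tcp_rot: [0.147, 0.692, 0.147, -0.692]
force: [0.1, -0.3, 1.9]
grip_width: -0.006
time: 5.37
ee_pos: [486.7, -11.6, 134.9]
tcp_rot: [0.147, 0.692, 0.147, -0.692]
force: [1.2, -0.3, -0.0]
grip_width: 0.004
```

View pics/scene6.png

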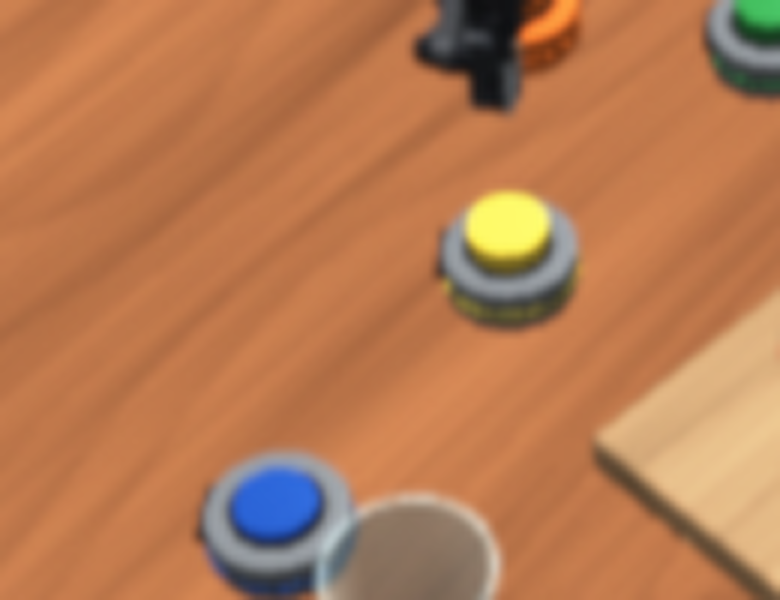

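View pics/top6.png

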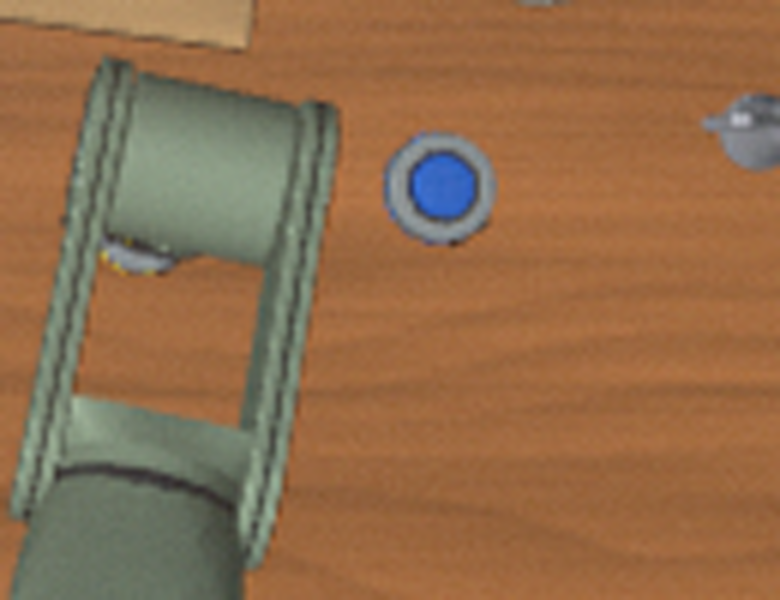

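Blue now stands clearly lower in its ring than yellow, and the timer has not visibly moved. I'll quantify the drop against the first picture.

Run:
```python
from h import *
a=cv2.imread('pics/scene0.png');b=cv2.imread('pics/scene_full6.png')
for im in(a,b):
    h=cv2.cvtColor(im,cv2.COLOR_BGR2HSV)[248:282,215:258].astype(int)
    m=(abs(h[...,0]-111)<8)&(h[...,1]>170)&(h[...,2]>165)
    ys,xs=np.nonzero(m);print('bright top',len(ys),xs.mean()+215,ys.mean()+248)
print(proj('scene',(506,-194,44)),proj('scene',(506,-194,34)),proj('scene',(506,-194,38)))
c=np.hstack([cv2.resize(i[245:290,212:262],None,fx=7,fy=7,interpolation=cv2.INTER_CUBIC) for i in(a,b)])
cv2.imwrite('pics/cmp.png',c)
```

```text
bright top 110 235.11818181818182 261.5090909090909
bright top 114 235.5 263.5
(np.float64(235.6834670055152), np.float64(261.3554375053167)) (np.float64(236.1453100008091), np.float64(263.5300440342787)) (np.float64(235.96122257725025), np.float64(262.6632609126334))
```

View pics/cmp.png

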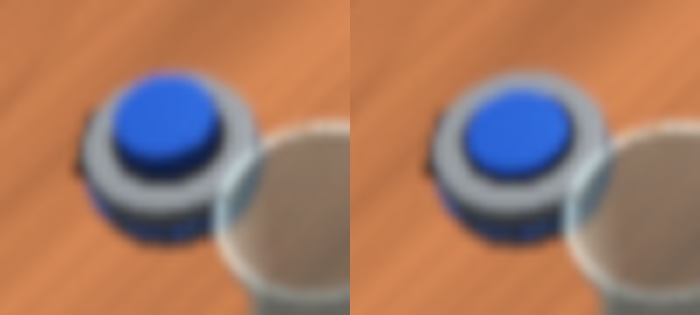

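The drop is 2.0 px against 2.17 px for 10 mm, so blue is about 9 mm down and has not moved. Yellow is next: descend to about 54, then gently to about 35.

```bash
python3 -m crank '[{"dx":0,"dy":0,"dz":-0.08,"rx":0,"ry":0,"rz":0,"fingers":0},{"dx":0,"dy":0,"dz":-0.15,"rx":0,"ry":0,"rz":0,"fingers":0},{"dx":0,"dy":0,"dz":-0.2,"rx":0,"ry":0,"rz":0,"fingers":0},{"dx":0,"dy":0,"dz":-0.2,"rx":0,"ry":0,"rz":0,"fingers":0},{"dx":0,"dy":0,"dz":-0.2,"rx":0,"ry":0,"rz":0,"fingers":0}]' 20
python3 - <<'E'
from h import *
im=eyes.read_camera('scene')[:,:,::-1].copy()
c=cv2.resize(im[165:240,230:330],None,fx=6,fy=6,interpolation=cv2.INTER_CUBIC)
cv2.imwrite('pics/y7.png',c)
E
```

```text
time: 5.88
ee_pos: [485.4, -11.9, 53.6]
tcp_rot: [-0.146, -0.691, -0.147, 0.693]
force: [0.5, 0.9, 0.7]
grip_width: -0.001
```

View pics/y7.png

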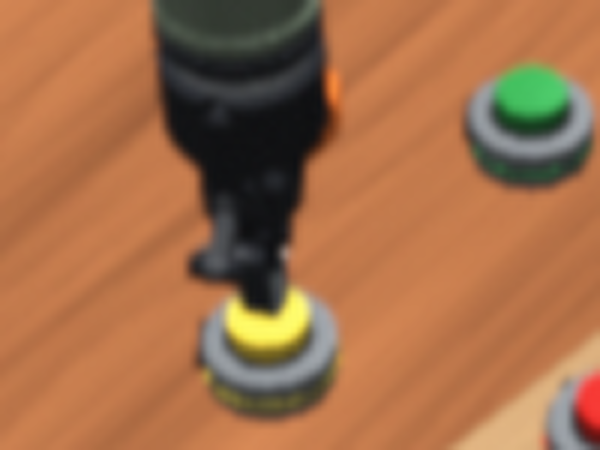

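The tip at (265,303) is over the yellow cap, centre (267,318). Pressing now.

```bash
python3 -m crank '[{"dx":0,"dy":0,"dz":-0.01,"rx":0,"ry":0,"rz":0,"fingers":0},{"dx":0,"dy":0,"dz":-0.0175,"rx":0,"ry":0,"rz":0,"fingers":0},{"dx":0,"dy":0,"dz":-0.0225,"rx":0,"ry":0,"rz":0,"fingers":0},{"dx":0,"dy":0,"dz":-0.0275,"rx":0,"ry":0,"rz":0,"fingers":0},{"dx":0,"dy":0,"dz":-0.0325,"rx":0,"ry":0,"rz":0,"fingers":0},{"dx":0,"dy":0,"dz":-0.0375,"rx":0,"ry":0,"rz":0,"fingers":0},{"dx":0,"dy":0,"dz":-0.0375,"rx":0,"ry":0,"rz":0,"fingers":0},{"dx":0,"dy":0,"dz":-0.0375,"rx":0,"ry":0,"rz":0,"fingers":0}]' 20; python3 -m crank '[{"dx":0,"dy":0,"dz":-0.004,"rx":0,"ry":0,"rz":0,"fingers":0},{"dx":0,"dy":0,"dz":-0.009,"rx":0,"ry":0,"rz":0,"fingers":0},{"dx":0,"dy":0,"dz":-0.009,"rx":0,"ry":0,"rz":0,"fingers":0},{"dx":0,"dy":0,"dz":-0.009,"rx":0,"ry":0,"rz":0,"fingers":0}]' 20
```

```text
time: 6.6
ee_pos: [486.9, -11.2, 39.8]
tcp_rot: [0.147, 0.692, 0.147, -0.691]
force: [0.7, 0.7, 0.7]
grip_width: 0.003
time: 6.93
ee_pos: [486.7, -11.1, 36.0]
tcp_rot: [0.147, 0.692, 0.147, -0.692]
force: [-0.2, 0.4, 1.9]
grip_width: 0.004
```

```bash
python3 -m crank '[{"dx":0,"dy":0,"dz":-0.003,"rx":0,"ry":0,"rz":0,"fingers":0},{"dx":0,"dy":0,"dz":-0.003,"rx":0,"ry":0,"rz":0,"fingers":0},{"dx":0,"dy":0,"dz":-0.003,"rx":0,"ry":0,"rz":0,"fingers":0},{"dx":0,"dy":0,"dz":-0.003,"rx":0,"ry":0,"rz":0,"fingers":0}]' 20; python3 -m crank '[{"dx":0,"dy":0,"dz":0.02,"rx":0,"ry":0,"rz":0,"fingers":0},{"dx":0,"dy":0,"dz":0.1,"rx":0,"ry":0,"rz":0,"fingers":0},{"dx":0,"dy":0,"dz":0.2,"rx":0,"ry":0,"rz":0,"fingers":0},{"dx":0,"dy":0,"dz":0.3,"rx":0,"ry":0,"rz":0,"fingers":0},{"dx":0.1,"dy":0.025,"dz":0.3,"rx":0,"ry":0,"rz":0,"fingers":0},{"dx":0.2,"dy":0.05,"dz":0.3,"rx":0,"ry":0,"rz":0,"fingers":0},{"dx":0.3,"dy":0.08,"dz":0.3,"rx":0,"ry":0,"rz":0,"fingers":0},{"dx":0.4,"dy":0.106,"dz":0.3,"rx":0,"ry":0,"rz":0,"fingers":0},{"dx":0.443,"dy":0.106,"dz":0.3,"rx":0,"ry":0,"rz":0,"fingers":0},{"dx":0.443,"dy":0.106,"dz":0.3,"rx":0,"ry":0,"rz":0,"fingers":0},{"dx":0.443,"dy":0.106,"dz":0.3,"rx":0,"ry":0,"rz":0,"fingers":0},{"dx":0.443,"dy":0.106,"dz":0.3,"rx":0,"ry":0,"rz":0,"fingers":0}]' 20
python3 - <<'E'
from h import *
a=cv2.imread('pics/scene0.png')
b=eyes.read_camera('scene')[:,:,::-1].copy();cv2.imwrite('pics/scene_full8.png',b)
for im in(a,b):
    h=cv2.cvtColor(im,cv2.COLOR_BGR2HSV)[205:235,258:292].astype(int)
    m=(abs(h[...,0]-29)<5)&(h[...,1]>120)&(h[...,2]>235)
    ys,xs=np.nonzero(m);print(len(ys),xs.mean()+258,ys.mean()+205)
c=np.hstack([cv2.resize(i[170:250,255:355],None,fx=4,fy=4,interpolation=cv2.INTER_CUBIC) for i in(a,b)])
cv2.imwrite('pics/y8.png',c)
E
```

```text
time: 7.27
ee_pos: [486.4, -11.1, 34.8]
tcp_rot: [-0.147, -0.692, -0.147, 0.692]
force: [0.6, -0.2, 1.8]
grip_width: -0.001
time: 8.27
ee_pos: [661.9, 31.3, 154.1]
tcp_rot: [-0.147, -0.691, -0.147, 0.693]
force: [0.3, 0.8, -1.1]
grip_width: -0.001
101 273.9306930693069 216.8019801980198
91 274.35164835164835 218.98901098901098
```

View pics/y8.png

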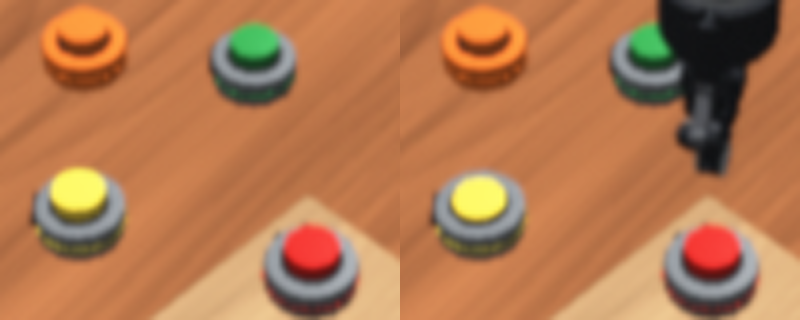

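Yellow is down by 2.2 px, close to its stop, and undisturbed. The tip at (711,170) hangs over red at (711,245). Descend to about 10 mm above it.

```bash
python3 -m crank '[{"dx":0,"dy":0,"dz":-0.08,"rx":0,"ry":0,"rz":0,"fingers":0},{"dx":0,"dy":0,"dz":-0.14,"rx":0,"ry":0,"rz":0,"fingers":0},{"dx":0,"dy":0,"dz":-0.19,"rx":0,"ry":0,"rz":0,"fingers":0},{"dx":0,"dy":0,"dz":-0.19,"rx":0,"ry":0,"rz":0,"fingers":0},{"dx":0,"dy":0,"dz":-0.19,"rx":0,"ry":0,"rz":0,"fingers":0}]' 20
python3 - <<'E'
from h import *
im=eyes.read_camera('scene')[:,:,::-1].copy()
c=cv2.resize(im[185:260,290:390],None,fx=6,fy=6,interpolation=cv2.INTER_CUBIC)
cv2.imwrite('pics/r9.png',c)
E
```

```text
time: 8.73
ee_pos: [661.3, 31.2, 77.7]
tcp_rot: [-0.146, -0.69, -0.147, 0.693]
force: [0.3, -0.0, 0.3]
grip_width: -0.001
```

View pics/r9.png

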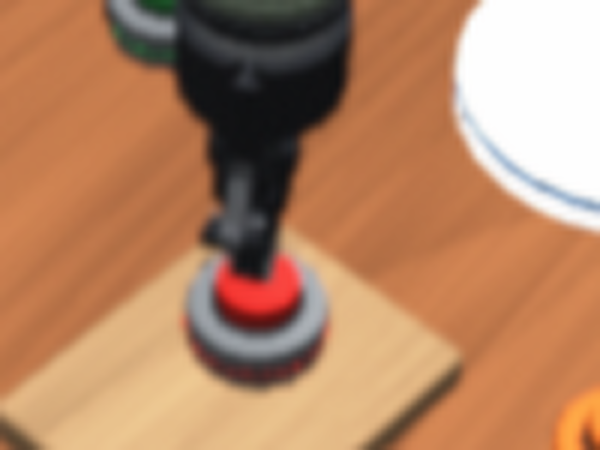

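The tip at (255,268) is centred over the red cap, centre (258,285). Pressing to about 60.

```bash
python3 -m crank '[{"dx":0,"dy":0,"dz":-0.01,"rx":0,"ry":0,"rz":0,"fingers":0},{"dx":0,"dy":0,"dz":-0.0175,"rx":0,"ry":0,"rz":0,"fingers":0},{"dx":0,"dy":0,"dz":-0.0225,"rx":0,"ry":0,"rz":0,"fingers":0},{"dx":0,"dy":0,"dz":-0.0275,"rx":0,"ry":0,"rz":0,"fingers":0},{"dx":0,"dy":0,"dz":-0.0325,"rx":0,"ry":0,"rz":0,"fingers":0},{"dx":0,"dy":0,"dz":-0.0375,"rx":0,"ry":0,"rz":0,"fingers":0},{"dx":0,"dy":0,"dz":-0.0375,"rx":0,"ry":0,"rz":0,"fingers":0},{"dx":0,"dy":0,"dz":-0.0375,"rx":0,"ry":0,"rz":0,"fingers":0}]' 20; python3 -m crank '[{"dx":0,"dy":0,"dz":-0.004,"rx":0,"ry":0,"rz":0,"fingers":0},{"dx":0,"dy":0,"dz":-0.007,"rx":0,"ry":0,"rz":0,"fingers":0},{"dx":0,"dy":0,"dz":-0.007,"rx":0,"ry":0,"rz":0,"fingers":0},{"dx":0,"dy":0,"dz":-0.007,"rx":0,"ry":0,"rz":0,"fingers":0}]' 20
```

```text
time: 9.45
ee_pos: [664.2, 31.3, 64.1]
tcp_rot: [0.147, 0.692, 0.147, -0.691]
force: [0.6, 0.3, 1.6]
grip_width: 0.003
time: 9.78
ee_pos: [664.1, 31.3, 61.1]
tcp_rot: [0.147, 0.692, 0.147, -0.691]
force: [0.5, -0.4, 2.5]
grip_width: -0.0
```

```bash
python3 -m crank '[{"dx":0,"dy":0,"dz":-0.003,"rx":0,"ry":0,"rz":0,"fingers":0},{"dx":0,"dy":0,"dz":-0.003,"rx":0,"ry":0,"rz":0,"fingers":0},{"dx":0,"dy":0,"dz":-0.003,"rx":0,"ry":0,"rz":0,"fingers":0},{"dx":0,"dy":0,"dz":-0.003,"rx":0,"ry":0,"rz":0,"fingers":0}]' 20; python3 -m crank '[{"dx":0,"dy":0,"dz":0.02,"rx":0,"ry":0,"rz":0,"fingers":0},{"dx":0,"dy":0,"dz":0.1,"rx":0,"ry":0,"rz":0,"fingers":0},{"dx":0,"dy":0,"dz":0.2,"rx":0,"ry":0,"rz":0,"fingers":0},{"dx":0,"dy":0,"dz":0.3,"rx":0,"ry":0,"rz":0,"fingers":0},{"dx":0,"dy":0,"dz":0.4,"rx":0,"ry":0,"rz":0,"fingers":0},{"dx":0,"dy":0,"dz":0.5,"rx":0,"ry":0,"rz":0,"fingers":0},{"dx":-0.1,"dy":-0.03,"dz":0.5,"rx":0,"ry":0,"rz":0,"fingers":0},{"dx":-0.2,"dy":-0.06,"dz":0.5,"rx":0,"ry":0,"rz":0,"fingers":0},{"dx":-0.3,"dy":-0.1,"dz":0.5,"rx":0,"ry":0,"rz":0,"fingers":0},{"dx":-0.4,"dy":-0.2,"dz":0.5,"rx":0,"ry":0,"rz":0,"fingers":0},{"dx":-0.5,"dy":-0.3,"dz":0.5,"rx":0,"ry":0,"rz":0,"fingers":0},{"dx":-0.7,"dy":-0.6,"dz":0.5,"rx":0,"ry":0,"rz":0,"fingers":0},{"dx":-0.7,"dy":-0.6,"dz":0.5,"rx":0,"ry":0,"rz":0,"fingers":0},{"dx":-0.7,"dy":-0.6,"dz":0.5,"rx":0,"ry":0,"rz":0,"fingers":0},{"dx":-0.7,"dy":-0.6,"dz":0.5,"rx":0,"ry":0,"rz":0,"fingers":0},{"dx":-0.7,"dy":-0.6,"dz":0.5,"rx":0,"ry":0,"rz":0,"fingers":0},{"dx":-0.7,"dy":-0.6,"dz":0.5,"rx":0,"ry":0,"rz":0,"fingers":0}]' 20
python3 - <<'E'
from h import *
a=cv2.imread('pics/scene0.png')
b=eyes.read_camera('scene')[:,:,::-1].copy();cv2.imwrite('pics/scene_full10.png',b)
t=eyes.read_camera('top')[:,:,::-1];cv2.imwrite('pics/top_full10.png',t)
for im in(a,b):
    h=cv2.cvtColor(im,cv2.COLOR_BGR2HSV)[218:252,315:352].astype(int)
    m=((h[...,0]<6)|(h[...,0]>174))&(h[...,1]>170)&(h[...,2]>200)
    ys,xs=np.nonzero(m);print(len(ys),xs.mean()+315,ys.mean()+218)
print(proj('scene',(664,31.5,69)),proj('scene',(664,31.5,59)))
cv2.imwrite('pics/f10.png',cv2.resize(b[120:345,160:440],None,fx=2.6,fy=2.6,interpolation=cv2.INTER_CUBIC))
d=cv2.absdiff(a,b).max(2);cv2.imwrite('pics/d10.png',(np.clip(d.astype(int)*3,0,255)).astype(np.uint8))
E
```

```text
time: 10.12
ee_pos: [663.8, 31.3, 59.9]
tcp_rot: [0.147, 0.692, 0.147, -0.692]
force: [1.4, -0.3, 1.1]
grip_width: 0.002
time: 11.53
ee_pos: [381.7, -210.1, 259.7]
tcp_rot: [-0.145, -0.692, -0.145, 0.692]
force: [0.1, 0.8, -0.7]
grip_width: -0.001
99 332.62626262626264 231.53535353535352
100 332.47 233.73
(np.float64(332.83986363461554), np.float64(231.55584246952063)) (np.float64(332.73710378779543), np.float64(233.8250051158734))
```

View pics/f10.png

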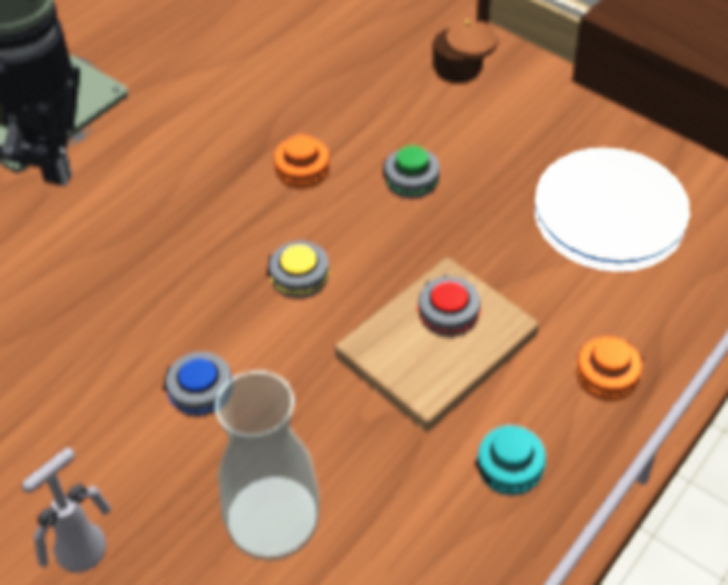

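View pics/d10.png

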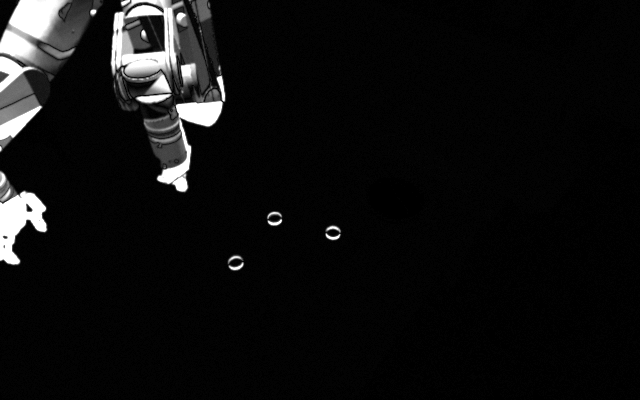

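View pics/top_full10.png

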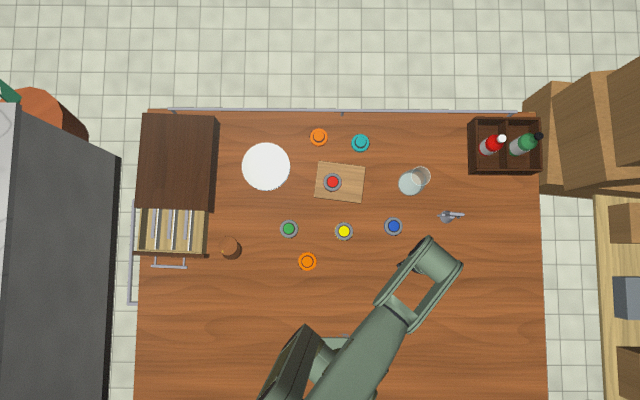

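In the difference picture only the three caps at (236,263), (275,218) and (333,233) have changed, apart from the arm. Green and everything else are where they were, and the arm is well clear at z of about 260. I'll let it settle, then hand in.

```bash
python3 -m crank '[{"dx":0,"dy":0,"dz":0,"rx":0,"ry":0,"rz":0,"fingers":0},{"dx":0,"dy":0,"dz":0,"rx":0,"ry":0,"rz":0,"fingers":0},{"dx":0,"dy":0,"dz":0,"rx":0,"ry":0,"rz":0,"fingers":0}]' 20; python3 -c "
from station import workorder
print(workorder.close_job())"
```

```text
time: 11.88
ee_pos: [384.4, -207.5, 259.7]
tcp_rot: [-0.148, -0.691, -0.148, 0.692]
force: [0.1, -0.1, -0.2]
grip_width: -0.002
the job is handed in; nothing more can be done
None
```

I pressed the blue, yellow and red caps in that order with the closed fingertips, and handed the job in at about 12 s; no verdict was reported.

- **Caps:** in the scene camera each cap dropped 2.0 to 2.2 px, where 10 mm is about 2.2 px, so all three are roughly 9 mm down.
- **Force:** readings during the presses stayed at or below about 2.5 N, read at the end of each step.
- **Everything else:** the before-and-after difference picture showed only the three caps and the arm changed. Green is still up, and the arm ended clear at z of about 260 mm with no contact force.
- **Disagreement:** the two cameras differed by about 7 to 8 mm on the cap positions. I used their average, and close crops before each press showed the tip over the cap.
- **Refused call:** the first move call was refused because its rows lacked the rotation keys; nothing moved.

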